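# Push a stuck candle out of its tube mould

### The arm

A 6-joint arm with a two-finger parallel gripper is mounted at the origin on a cart in front of the work surface, level with it; the furniture and walls round the work are solid. World frame = base frame: x ahead of the robot, y to its left, z up, the work surface at z = 0. Lengths are in m, angles in rad, forces in N, time in s.
With the tool pointing down it reaches from about 0.3 to 0.875 m from the base axis. Payload 6.4 kg.
Tool frame: the origin (TCP) lies midway between the tips of the shut fingers; the grasp point (between the pads) lies 19 mm behind it; z points along the fingers, y is the line along which they close (so a half turn about z gives the same grasp; the last joint's range is limited). The gripper opens to 85 mm and grips with 20 to 120 N. Pads are 22 mm wide; open, the fingers measure 114 mm over their backs; the gripper's body (76 mm by 85 mm) begins 54 mm behind the grasp point. The pads swing forward as they close: fully open they stand 13 mm farther back than shut.
Start: joints at [-1.494, 0.181, 1.607, -0, 1.354, -0.206], TCP at [0.16, -0.552, 0.197] pointing down, gripper open.
Joint ranges: [-2.99, 2.99], [-0.89, 2.07], [0.3, 2.58], [-1.14, 4.28], [0, 2.63], [-3.12, 3.12]. Speed limits (rad/s): [2.57, 2.57, 3.01, 3.14, 3.14, 3.14].

### API

Orientations are given as a unit quaternion [w, x, y, z].
In Python, from bench import ctrl gives the robot as it stands. The module is installed in compiled form; this text tells all that it offers.
- The arm moves only by the tool move_arm, never from a script. Its argument "plan" is one flat list of numbers, 6 for each row, row after row: the shift along the world's x, y, z in units of 50 mm (1.0 is 50 mm), then the turn, a rotation vector about the world's x, y, z in rad. A call has 1 to 10 rows; each row is the pose to reach, as a shift and turn from the pose commanded when the call began; what a row does not reach only later rows make up. A row lasts 1/8 s, in which the tool goes at most 62.5 mm and 10.7 degrees, less where a joint would pass 70% of its speed; a pose out of reach is approached as far as the arm can. A call with a gripper value outside its range is refused whole. "grip" is the finger opening in mm, from 0 to 85.4, set as the call begins (left out, the last holds). The fingers move at their own pace and stop on an object; the grip force is fixed at half the most. Time passes only in rows, so rows that repeat a pose let the fingers close. It gives the time, the measured TCP pose, the force, the opening and the grip force at its end, in the units of the state.
- ctrl.get_obs(): the state, without advancing time (a new reading comes with each control period).
- ctrl.camera(name): name is "scene" or "top"; returns a dict with "pixels" (400x640x3 uint8, red, green, blue), "fx", "fy", "cx", "cy" (pixels), "dist_coeffs" ([k1, k2, p1, p2, k3] as OpenCV has them; the pictures are not rectified), "origin" and "attitude" of the camera in the world. Camera axes: x right, y down, z forward; pixel columns grow to the right and rows downward; lengths in m; the calibration is good to about 2 mm. A picture is of the moment at which its call begins. There is no depth.
- ctrl.hand_in(): hands the job in; it is judged then, once.
The state is a dict: "time_s": time; "q": joint angles; "dq": joint speeds; "joint_efforts": joint torques, N m; "eef_pos": TCP position; "eef_rot": TCP orientation; "wrist_force": force on the tool from outside, world axes, zero at the start; "torque": the same for the moment, N m; "opening": opening from 0.0 (shut) to 1.0 (fully open); "grasp_force": force on a finger pad.
Only numpy, scipy, OpenCV 4.12 (cv2) and the standard library are available. Lean on these libraries where they do the work, as an engineer would, in place of code of your own. Each camera call takes 0.05 s, during which the arm holds its last target. There are 200 camera calls.

### The job

A candle stub is wedged in the metal tube mould that hangs in the wooden stand. Take the push rod from its block, feel it into the mouth of the mould (the mould hangs anyhow in its oversize hole, so do not trust the stand's middle) and press steadily until the candle drops out of the bottom onto the felt, never ramming the mould or the candle (keep every push below 25 N). Then stand the rod back in its hole in the block and leave the other things alone.

Things in the scene. Friction and masses are not known exactly. Their poses are not given: they have to be found in the camera images.
- seat (a point): Middle of the top of the black foam ring (8 mm thick) on the stand's top plate, z up, x and y along the stand's 120 and 150 mm sides. The ring carries the flange of the tube mould: the mould's mouth is 4 mm above this point, its lower end 66 mm below. The mould was hung in the 48 mm hole by hand: its upright bore axis lies up to 7 mm from this point, in any direction.
- mould (a joint): Tube mould, aluminium, upright, 70 mm long, 33 mm outside, bore 28 mm right through (smooth round hole), flange 62 mm across and 4 mm thick at the top. Value: how far it is pressed down into the soft foam ring, m: 0 at rest, about 5 N per mm, bottoms at 8 mm; it shows the whole downward push, on the rim or through the stuck candle. It does not shift sideways.
- felt (a point): Middle of the felt pad on the stand's base, under the mould, 120 mm below the seat. The wooden stand (base 120 x 150 mm, upper face of the plate 128 mm above the table) is fixed, open to front and back, with lips 28 mm high there; brass turn buttons on the plate 25 to 57 mm from the seat along +-y reach over the flange, to 11 mm above the seat.
- candle_mid (a point): Middle of the wax candle stub, 20 mm across, 45 mm long, z along it; upright in the bore, foot 4 to 16 mm above the mould's lower end. One side touches the bore, a run of wax on the other wedges it: the bore axis is 4 mm from the candle's axis, direction unknown. Needs a steady 7 to 15 N down; lets go once its upper end is 5 to 15 mm above the mould's lower end, then drops to the felt.
- rod_grip (a point): Middle of the square wooden grip of the push rod: 26 x 26 mm, 50 mm tall, faces along its x and y, z up along the rod. Below it is a round shaft, 25.5 mm across and 84 mm long, whose flat end (edge broken by 1.3 mm) is 109 mm below this point. About 0.12 kg; it stands upright in its hole in the block.
- rod_tip (a point): Middle of the flat lower end of the push rod, 109 mm below the middle of the grip.
- rod_hole (a point): Middle of the mouth of the rod's round hole in the upper face of the fixed dark wooden block (64 x 94 mm, 52 mm tall): 29 mm across, 42 mm deep, z up. Two smaller holes beside it are of no concern.
- wick_spool: Card spool of wick standing on the table, 58 mm across and 56 mm tall. Leave alone.
- candle_cup: Candle glass, 64 mm across and 62 mm tall. Leave alone.
- vial: Small corked vial, 26 mm across and 62 mm tall. Leave alone.
Things that resemble listed ones, but are neither listed nor needed, are in the scene too. Of the things like the part that bears rod_grip, leave any that is purple or yellow; of the rest the smaller one is meant.

How it is judged:
On the way, in this order (a step that is already met when the one before it is completed fails the run):
1. the rod's end bears on the candle (contact force between rod and candle above 3 N), for 0.1 s.
2. the candle has dropped out of the mould onto the felt of the stand (z of candle_mid in the frame of seat below -0.09 m and horizontal distance between candle_mid and seat below 0.06 m), for 0.2 s.
At the end, for the whole second after the job is handed in: The candle lies or stands at rest on the felt inside the stand, below the mould; the rod stands upright in its hole in the block, fully down (its end at least 36 mm below the block's upper face), released and at rest (all of step 2 and linear speed of each of candle, rod below 0.02 m/s and z of rod_tip in the frame of rod_hole below -0.036 m and horizontal distance between rod_tip and rod_hole below 0.008 m and angle between rod_grip's own z axis and vertical below 0.12 rad); the robot touches nothing.
It fails at once if the mould is rammed: pressed down more than 5 mm into its foam ring (about 25 N) (value of joint mould above 0.005 m).
It fails at once if the candle is crushed: the rod presses on it with more than 28 N (contact force between rod and candle above 28 N).
It fails at once if a bystander (spool, candle glass or vial) is knocked or moved by more than 20 mm (distance of any of wick_spool, candle_cup, vial from where it was at the start of the episode above 0.02 m).
It also fails if it takes over 58 s, if anything falls off the work surface, if the arm or the gripper's body presses on something with over 40 N, if the wrist force passes 120 N, or if a joint passes its speed limit or range.

## Working session

There is one attempt and no reset: what is moved stays moved. The work goes in short steps, Python scripts to look and compute and a tool call to move; the robot and the scene stay as the last step left them, time stands still between calls to the robot, and variables do not carry over. Pictures are saved under pics/ and viewed, at most 10 in all, crops included, and the job is handed in when it is done.

Besides the shell and the picture viewer there is one more tool, called after "Call:" as a command line: name --argument value ..., lists and objects as JSON in quotes. move_arm: Moves the arm, as the interface text tells. Its arguments: {"type":"object","properties":{"plan":{"type":"array"},"grip":{"type":"number"}},"required":["plan"]}

```bash
mkdir -p pics; cat > h.py <<'E'
import numpy as np, cv2, json
from bench import ctrl
def cam(n):
    c=ctrl.camera(n); return c
def R(c):
    a=np.array(c["attitude"],float)
    if a.size==9: return a.reshape(3,3)
    from scipy.spatial.transform import Rotation as Q
    return Q.from_quat([a[1],a[2],a[3],a[0]]).as_matrix()
def K(c): return np.array([[c["fx"],0,c["cx"]],[0,c["fy"],c["cy"]],[0,0,1]])
def onz(c,uv,z):
    p=cv2.undistortPoints(np.array([[uv]],float),K(c),np.array(c["dist_coeffs"]))[0,0]
    d=R(c)@np.array([p[0],p[1],1]); o=np.array(c["origin"]); return o+d*(z-o[2])/d[2]
def proj(c,P):
    r=R(c).T; t=-r@np.array(c["origin"])
    return cv2.projectPoints(np.array(P,float).reshape(-1,1,3),cv2.Rodrigues(r)[0],t,K(c),np.array(c["dist_coeffs"]))[0][:,0]
def save(c,f,crop=None,s=1):
    im=c["pixels"][:,:,::-1]
    if crop: x0,y0,x1,y1=crop; im=im[y0:y1,x0:x1]
    cv2.imwrite(f,cv2.resize(im,None,fx=s,fy=s,interpolation=cv2.INTER_CUBIC))
E
python3 - <<'E'
from h import *
for n in("top","scene"):
    c=cam(n); save(c,f"pics/{n}0.png"); print(n,c["fx"],c["cx"],c["cy"],c["dist_coeffs"],c["origin"],c["attitude"])
    np.save(f"{n}0.npy",c,allow_pickle=True)
E
```

```text
top 452.7670732264519 330.0364362922728 198.63158495161414 [-0.04445684  0.          0.          0.          0.        ] [ 0.32246028 -0.1440517   1.00055485] [-0.07349533  0.73877374 -0.66640922  0.06863347]
scene 457.52566709863544 324.61401432584205 201.0400135997375 [-0.13655447  0.          0.          0.          0.        ] [ 0.22896321 -0.59361709  0.77856392] [-0.32217811  0.91817129 -0.21454924  0.08444741]
```

View pics/top0.png

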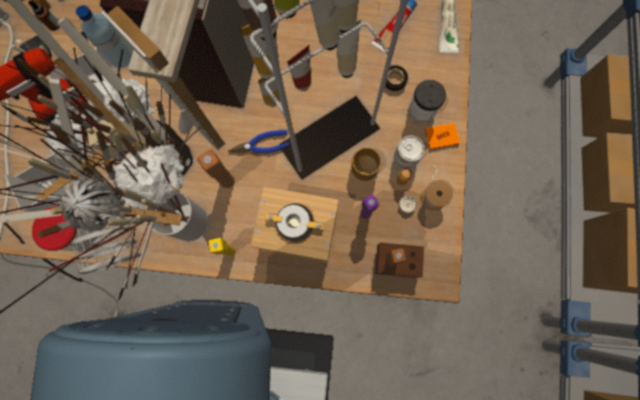

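View pics/scene0.png

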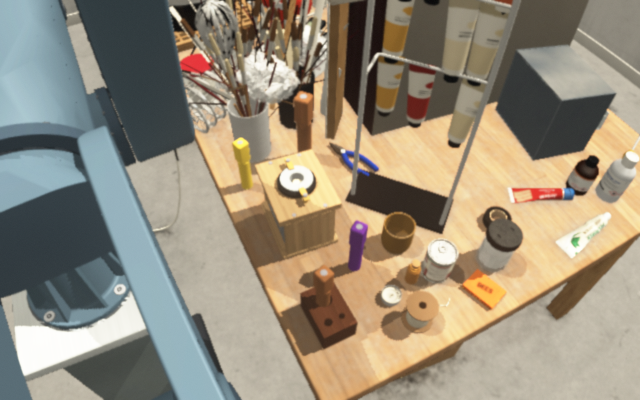

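Candidates for the rod: brown one in the dark block (scene 323,280), taller brown one standing behind the stand (303,105), purple (357,240), and yellow (243,160). The choice is the small brown one in the block. Checking it in close crop along with the mould.

```bash
python3 - <<'E'
from h import *
a=np.load("top0.npy",allow_pickle=True).item(); b=np.load("scene0.npy",allow_pickle=True).item()
def cr(c,x0,y0,w,h,s): return cv2.resize(c["pixels"][y0:y0+h,x0:x0+w,::-1],None,fx=s,fy=s,interpolation=cv2.INTER_CUBIC)
A=np.vstack([np.hstack([cr(b,290,255,80,60+30,5)[:300*2-0],cr(b,260,150,80,90,5)])[:450]])
cv2.imwrite("pics/c1.png",A)
B=np.hstack([cr(a,370,230,60,60,6),cr(a,250,180,90,60,5)[:300]][0:1]); 
C=cr(a,245,180,100,80,4); C=cv2.copyMakeBorder(C,0,360-320,0,0,cv2.BORDER_CONSTANT)
cv2.imwrite("pics/c2.png",np.hstack([B,C]))
for n,c,uv,z in [("grip top",a,(398,255),.15),("block",a,(400,262),.052),("seat",a,(294,222),.136),("seat",b,(297,181),.136),("grip top",b,(323,272),.144)]: print(n,onz(c,uv,z).round(3))
E
```

```text
grip top [ 0.401 -0.267  0.15 ]
block [ 0.396 -0.286  0.052]
seat [ 0.445 -0.065  0.136]
seat [ 0.446 -0.069  0.136]
grip top [ 0.401 -0.269  0.144]
```

View pics/c1.png

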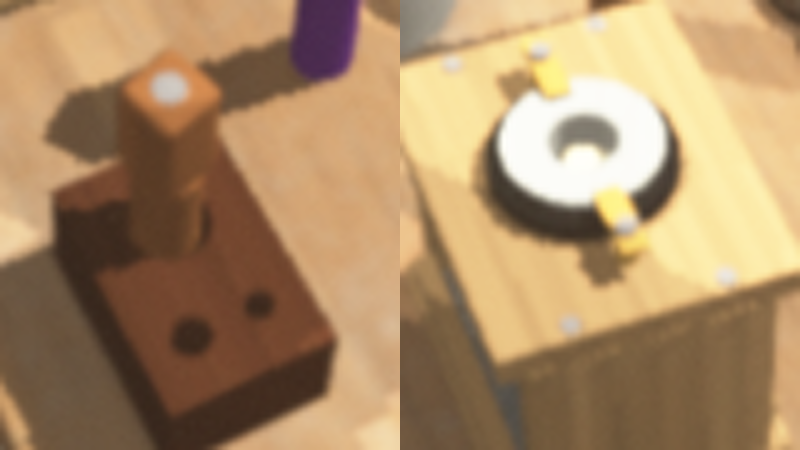

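View pics/c2.png

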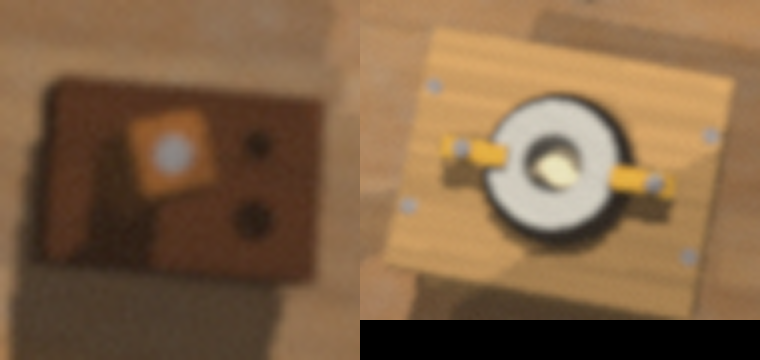

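Crops: the brown rod stands in the block with the two small holes beside it (top 398.7,255.7); it is visibly smaller than the other brown one. The mould's bore appears at top (293,220), buttons left and right.

```bash
python3 - <<'E'
from h import *
from scipy.spatial.transform import Rotation as Q
a=np.load("top0.npy",allow_pickle=True).item(); b=np.load("scene0.npy",allow_pickle=True).item()
print("grip corners",*[onz(a,(370+x/6-.4,230+y/6-.4),.144).round(4)[:2] for x,y in [(128,125),(205,108),(215,183),(143,200)]])
print("plug",onz(a,(398.3,255.3),.145)[:2].round(4),onz(b,(290+169/5-.4,255+87/5-.4),.145)[:2].round(4))
print("block corners top",*[onz(a,(370+x/6-.4,230+y/6-.4),.052).round(4)[:2] for x,y in [(58,77),(325,98),(313,282),(40,262)]])
for n,c,(x0,y0,x1,y1) in(("top",a,(270,198,320,245)),("scene",b,(272,160,322,202))):
    im=cv2.cvtColor(c["pixels"],cv2.COLOR_RGB2HSV); m=((im[:,:,1]<40)&(im[:,:,2]>135)).astype(np.uint8)
    mm=np.zeros_like(m); mm[y0:y1,x0:x1]=m[y0:y1,x0:x1]
    # rectify at z=.140 : 0.25 mm grid
    g=np.arange(-45,45.01,.25)/1000; X,Y=np.meshgrid(.446+g,-.066+g,indexing='ij')
    uv=proj(c,np.c_[X.ravel(),Y.ravel(),np.full(X.size,.140)]).astype(np.float32).reshape(X.shape+(2,))
    rc=cv2.remap(c["pixels"],uv[...,0],uv[...,1],cv2.INTER_CUBIC); cv2.imwrite(f"pics/r_{n}.png",cv2.resize(rc[:,:,::-1],(400,400)))
    r=cv2.remap(mm*255,uv[...,0],uv[...,1],cv2.INTER_LINEAR)
    cs,_=cv2.findContours((r>127).astype(np.uint8),cv2.RETR_CCOMP,cv2.CHAIN_APPROX_NONE)
    for k in sorted(cs,key=len)[::-1][:2]:
        e=cv2.fitEllipse(k); p=k[:,0].astype(float); h=cv2.convexHull(k); e2=cv2.minEnclosingCircle(h)
        print(n,len(k),"ctr",(.446-.045+e[0][1]*.00025).__round__(4),(-.066-.045+e[0][0]*.00025).__round__(4),"ax",np.array(e[1])*.25)
s=ctrl.get_obs(); print(s["time_s"],s["eef_pos"],s["eef_rot"],Q.from_quat(np.roll(s["eef_rot"],-1)).as_matrix().round(3).tolist(),s["wrist_force"])
A=np.hstack([cv2.imread("pics/r_top.png"),cv2.imread("pics/r_scene.png")]); cv2.imwrite("pics/r.png",A)
E
```

```text
grip corners [ 0.4092 -0.2538] [ 0.417  -0.2776] [ 0.3938 -0.2825] [ 0.3863 -0.2603]
plug [ 0.4014 -0.2682] [ 0.4012 -0.2698]
block corners top [ 0.4328 -0.2399] [ 0.4349 -0.3336] [ 0.3709 -0.3336] [ 0.3683 -0.239 ]
top 797 ctr 0.4476 -0.0625 ax [57.41640472 64.00244141]
top 333 ctr 0.4478 -0.0622 ax [26.06142044 28.00783348]
scene 839 ctr 0.4469 -0.0647 ax [60.17097473 65.75428009]
scene 293 ctr 0.4474 -0.0652 ax [18.0291481  22.14656258]
0.1 [ 0.16042465 -0.55159536  0.19657093] [-8.03070246e-04  9.90021007e-01  1.40917553e-01  5.88925014e-05] [[0.96, 0.279, -0.0], [0.279, -0.96, 0.002], [0.0, -0.002, -1.0]] [ 0.09341289 -0.26468773 -0.54162569]
```

View pics/r.png

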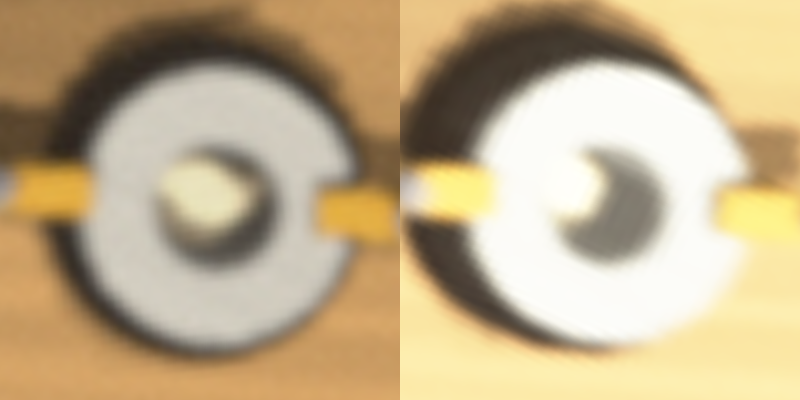

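The rectified views agree: the bore centre relative to the rod is dx≈46.0 mm, dy≈205.3 mm (top and scene within 1 mm). The grip's yaw already matches the tool's. Moving above the rod.

Call:
move_arm --plan '[1.0,1.0,0.1,0,0,0,2.0,2.0,0.1,0,0,0,2.9,3.0,0.1,0,0,0,3.6,4.0,0.1,0,0,0,4.3,5.0,0.1,0,0,0,4.82,5.65,0.1,0,0,0,4.82,5.65,0.1,0,0,0,4.82,5.65,-0.4,0,0,0]' --grip 85

```text
time_s: 1.1
eef_pos: [0.4027, -0.2706, 0.1788]
eef_rot: [0.002, 0.99, 0.142, 0.001]
wrist_force: [0.2, -0.7, -0.5]
opening: 0.997
grasp_force: 0.0
```

```bash
python3 - <<'E'
from h import *
s=ctrl.get_obs(); print(s["time_s"],s["eef_pos"],s["wrist_force"])
a=cam("top");b=cam("scene")
def cr(c,x0,y0,w,h,s): return cv2.resize(c["pixels"][y0:y0+h,x0:x0+w,::-1],None,fx=s,fy=s,interpolation=cv2.INTER_CUBIC)
cv2.imwrite("pics/g1.png",np.hstack([cr(a,350,210,100,110,4),cr(b,270,200,100,110,4)]))
E
```

```text
1.1 [ 0.40265726 -0.27063034  0.17875767] [ 0.21932619 -0.68346678 -0.48295843]
```

View pics/g1.png

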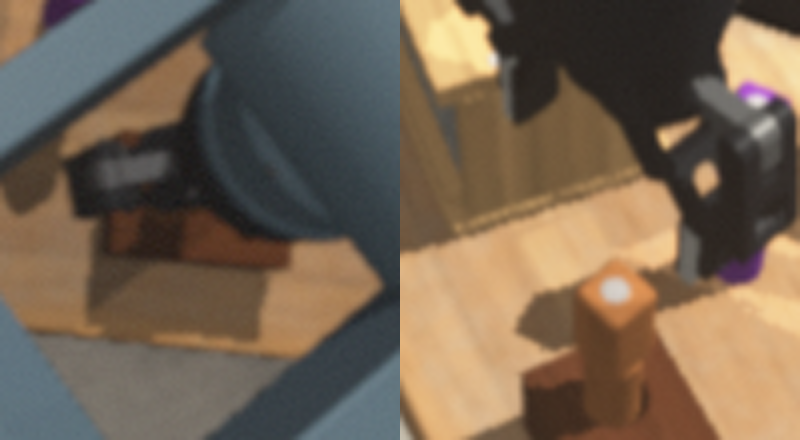

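The open fingers straddle the rod (scene crop, rod top at about (323,272)). Descending and gripping.

Call:
move_arm --plan '[0,0,-0.6,0,0,0,0,0,-1.1,0,0,0,0,0,-1.5,0,0,0,0,0,-1.5,0,0,0,0,0,-1.5,0,0,0]'

```text
time_s: 1.82
eef_pos: [0.4016, -0.2707, 0.1034]
eef_rot: [0.0, 0.99, 0.14, 0.0]
wrist_force: [-1.0, -0.6, -0.2]
opening: 0.995
grasp_force: 0.0
```

Call:
move_arm --plan '[0,0,0,0,0,0,0,0,0,0,0,0,0,0,0,0,0,0,0,0,0,0,0,0,0,0,0,0,0,0,0,0,0,0,0,0]' --grip 0

```text
time_s: 2.58
eef_pos: [0.4019, -0.27, 0.103]
eef_rot: [0.0, 0.99, 0.141, 0.0]
wrist_force: [-0.3, 1.3, 4.7]
opening: 0.282
grasp_force: 59.5
```

Call:
move_arm --plan '[0,0,0.4,0,0,0,0,0,1.0,0,0,0,0,0,1.8,0,0,0,0,0,2.6,0,0,0,0,0,3.1,0,0,0,0,0,3.2,0,0,0,0,0,3.2,0,0,0]'

```text
time_s: 3.45
eef_pos: [0.4011, -0.2693, 0.2612]
eef_rot: [-0.001, 0.99, 0.141, -0.0]
wrist_force: [0.9, 0.2, -1.9]
opening: 0.284
grasp_force: 59.3
```

```bash
python3 - <<'E'
from h import *
s=ctrl.get_obs(); print(s["time_s"],s["eef_pos"],s["wrist_force"],s["torque"])
b=cam("scene"); np.save("b2.npy",b)
p=proj(b,[[.4015,-.27,.17],[.4015,-.27,.254]]); print(p)
x,y=p.mean(0).astype(int); cv2.imwrite("pics/rod.png",cv2.resize(b["pixels"][y-60:y+90,x-70:x+70,::-1],None,fx=4,fy=4,interpolation=cv2.INTER_CUBIC)); print(x-70,y-60)
E
```

```text
3.45 [ 0.40107983 -0.26925088  0.26124325] [ 0.87664701  0.2178207  -1.94587335] [ 0.01589026 -0.04755964 -0.07063354]
[[323.86244581 263.83947886]
 [324.79611336 232.63649109]]
254 188
```

View pics/rod.png

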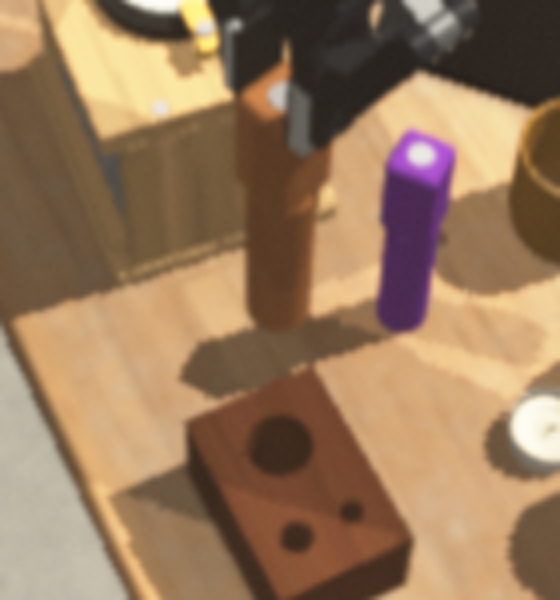

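```bash
python3 - <<'E'
from h import *
b=np.load("b2.npy",allow_pickle=True).item()
f=lambda x,y:(254+x/4-.4,188+y/4-.4)
print("hole",onz(b,f(281,445),.052).round(4))
# expected tip at TCP z .261 -> tip z = .261-.103+.010=.168
zt=.168
for z,l,r,y in[(zt,247,313,316),]:
    print("tip",onz(b,f((l+r)/2,y),z).round(4))
# predicted silhouette of tip circle and shaft
t=np.linspace(0,2*np.pi,60)
for z in(zt,zt+.04,zt+.075):
    q=proj(b,np.c_[.4015+.01275*np.cos(t),-.2695+.01275*np.sin(t),np.full(60,z)])
    q=(q+.4-[254,188])*4; print(z,q.min(0).round(1),q.max(0).round(1))
im=b["pixels"][:,:,::-1]
g=cv2.resize(im[188:338,254:394],None,fx=4,fy=4,interpolation=cv2.INTER_CUBIC)
hsv=cv2.cvtColor(g,cv2.COLOR_BGR2HSV)
for y in(200,230,260,290,300):print(y,g[y,236:330:6].tolist()) if y==260 else 0
E
```

```text
hole [ 0.403 -0.271  0.052]
tip [ 0.3995 -0.2732  0.168 ]
0.168 [247.4 278.6] [313.3 335.3]
0.20800000000000002 [247.5 221.8] [316.5 280. ]
0.243 [247.6 167.6] [319.6 227. ]
260 [[124, 173, 214], [110, 155, 196], [59, 87, 121], [38, 61, 92], [38, 59, 90], [37, 58, 88], [38, 59, 90], [37, 60, 90], [37, 58, 89], [38, 61, 91], [39, 63, 96], [46, 73, 112], [55, 89, 135], [100, 144, 192], [119, 165, 211], [122, 168, 211]]
```

Rod is held upright, tip silhouette where expected (crop 280,330); the empty hole shows at scene (324,299). Carry to above the mould.

Call:
move_arm --plan '[0.1,0.7,0.1,0,0,0,0.4,1.7,0.1,0,0,0,0.7,2.7,0.1,0,0,0,0.9,3.6,0,0,0,0,0.93,4.1,-0.2,0,0,0,0.93,4.1,-0.3,0,0,0,0.93,4.1,-0.3,0,0,0,0.93,4.1,-0.3,0,0,0]'

```text
time_s: 4.5
eef_pos: [0.4479, -0.0656, 0.2473]
eef_rot: [0.0, 0.99, 0.14, -0.0]
wrist_force: [-0.2, -0.8, -2.0]
opening: 0.276
grasp_force: 59.4
```

```bash
python3 - <<'E'
from h import *
s=ctrl.get_obs(); print(s["time_s"],s["eef_pos"],s["wrist_force"],s["torque"])
b=cam("scene"); np.save("b3.npy",b)
g=cv2.resize(b["pixels"][130:230,250:350,::-1],None,fx=5,fy=5,interpolation=cv2.INTER_CUBIC); cv2.imwrite("pics/h1.png",g)
t=np.linspace(0,2*np.pi,90)
def ext(x,y,z,r):
    q=(proj(b,np.c_[x+r*np.cos(t),y+r*np.sin(t),np.full(90,z)])+.4-[250,130])*5; print(z,r,q.min(0).round(1),q.max(0).round(1))
ext(.4473,-.0642,.153,.01275);ext(.4473,-.0642,.14,.031);ext(.4473,-.0642,.14,.014);ext(.4473,-.0642,.2,.01275)
E
```

```text
4.5 [ 0.44792132 -0.06561586  0.24726154] [-0.2097488  -0.80564591 -1.96600069] [-0.02239269  0.04060976  0.02956034]
0.153 0.01275 [197.8 190.9] [266.8 241.9]
0.14 0.031 [150.4 179.3] [316.2 302.9]
0.14 0.014 [195.9 212. ] [270.8 267.8]
0.2 0.01275 [192.1 101.1] [264.2 152.5]
```

View pics/h1.png

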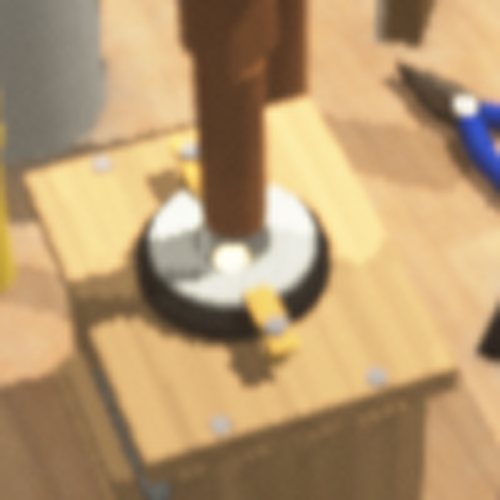

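```bash
cat > meas.py <<'E'
from h import *
import sys
b=np.load(sys.argv[1],allow_pickle=True).item(); X,Y,Z=map(float,sys.argv[2:5])
im=b["pixels"].astype(float)
print("J px/mm",[((proj(b,[[.4473,-.0642,.15]]+np.eye(3)[i]*.001)-proj(b,[[.4473,-.0642,.15]]))[0]).round(2).tolist() for i in range(3)])
g=cv2.GaussianBlur(im.mean(2),(0,0),.6)
def edge(row,lo,hi,sign):
    d=np.gradient(g[row]); xs=np.arange(lo,hi); w=np.clip(sign*d[lo:hi],0,None); k=w.argmax(); s=slice(max(k-2,0),k+3); return (xs[s]*w[s]).sum()/w[s].sum()
t=np.linspace(0,2*np.pi,360)
for row in range(158,176,3):
    # predicted left/right of shaft at this row
    P=np.vstack([proj(b,np.c_[X+.01275*np.cos(t),Y+.01275*np.sin(t),np.full(360,z)]) for z in np.arange(Z,Z+.08,.001)])
    q=P[abs(P[:,1]-row)<.6][:,0]
    l=edge(row,int(q.min())-5,int(q.min())+6,-1); r=edge(row,int(q.max())-5,int(q.max())+6,1)
    print(row,"obs",round(l,2),round(r,2),"pred",q.min().round(2),q.max().round(2),"dmid",round((l+r-q.min()-q.max())/2,2))
# bottom of shaft: vertical profile
col=int(proj(b,[[X,Y,Z]])[0,0]+.5); 
for cx in(col-3,col,col+3):
    print(cx,im[170:186,cx].mean(1).round().astype(int).tolist())
E
python3 meas.py b3.npy .4473 -.0642 .153
```

```text
J px/mm [[0.49, -0.17], [-0.22, -0.36], [-0.02, -0.36]]
158 obs 289.08 302.27 pred 288.17 302.54 dmid 0.32
161 obs 289.22 302.27 pred 288.35 302.63 dmid 0.25
164 obs 289.78 302.3 pred 288.54 302.72 dmid 0.41
167 obs 290.01 302.55 pred 288.73 302.8 dmid 0.52
170 obs 289.68 302.65 pred 288.92 302.89 dmid 0.26
173 obs 290.17 302.59 pred 289.11 302.95 dmid 0.34
293 [69, 68, 69, 68, 69, 72, 83, 100, 123, 166, 213, 234, 234, 216, 208, 226]
296 [67, 68, 67, 68, 68, 68, 70, 88, 140, 221, 248, 251, 250, 248, 240, 233]
299 [75, 76, 74, 73, 73, 74, 79, 94, 117, 155, 190, 215, 224, 225, 228, 230]
```

The rod hangs over the bore (tip bottom at scene ~(296,178); bore centre ~(296,177)), about 0.8 mm off. Small correction, then feel downwards.

Call:
move_arm --plan '[-0.016,-0.01,-0.1,0,0,0,-0.016,-0.01,-0.2,0,0,0,-0.016,-0.01,-0.22,0,0,0,-0.016,-0.01,-0.24,0,0,0,-0.016,-0.01,-0.26,0,0,0,-0.016,-0.01,-0.28,0,0,0,-0.016,-0.01,-0.3,0,0,0,-0.016,-0.01,-0.32,0,0,0,-0.016,-0.01,-0.32,0,0,0]'

```text
time_s: 5.68
eef_pos: [0.4471, -0.0651, 0.2313]
eef_rot: [-0.0, 0.99, 0.141, -0.0]
wrist_force: [-0.4, 0.2, -1.8]
opening: 0.281
grasp_force: 59.4
```

```bash
cat > st.py <<'E'
from bench import ctrl
import numpy as np
s=ctrl.get_obs(); print(round(s["time_s"],2),np.round(s["eef_pos"],4),np.round(s["wrist_force"],1),np.round(s["torque"],3),s["opening"])
E
python3 st.py
```

```text
5.67 [ 0.4471 -0.0651  0.2313] [-0.4  0.2 -1.8] [ 0.088 -0.01   0.035] 0.28064072198991563
```

Call:
move_arm --plan '[0,0,-0.01,0,0,0,0,0,-0.02,0,0,0,0,0,-0.03,0,0,0,0,0,-0.04,0,0,0,0,0,-0.04,0,0,0]'

```text
time_s: 6.3
eef_pos: [0.4471, -0.0651, 0.2293]
eef_rot: [-0.0, 0.99, 0.141, -0.0]
wrist_force: [0.5, 1.1, -1.1]
opening: 0.284
grasp_force: 59.4
```

Call:
move_arm --plan '[0,0,-0.01,0,0,0,0,0,-0.02,0,0,0,0,0,-0.03,0,0,0,0,0,-0.04,0,0,0,0,0,-0.05,0,0,0,0,0,-0.05,0,0,0]'

```text
time_s: 7.05
eef_pos: [0.4471, -0.0652, 0.2268]
eef_rot: [-0.0, 0.99, 0.141, -0.0]
wrist_force: [0.1, 1.4, -0.6]
opening: 0.282
grasp_force: 59.4
```

```bash
python3 st.py
```

```text
7.05 [ 0.4471 -0.0652  0.2268] [ 0.1  1.4 -0.6] [ 0.237 -0.022 -0.044] 0.2819985886916209
```

Tip is about 6 mm below the mouth with only slight side force: it is in. Ease +y and go on.

Call:
move_arm --plan '[0,0.012,0,0,0,0,0,0.012,-0.02,0,0,0,0,0.012,-0.04,0,0,0,0,0.012,-0.06,0,0,0,0,0.012,-0.06,0,0,0]'

```text
time_s: 7.68
eef_pos: [0.4471, -0.0646, 0.2237]
eef_rot: [-0.0, 0.99, 0.141, -0.0]
wrist_force: [-1.0, 0.1, -1.8]
opening: 0.276
grasp_force: 59.4
```

```bash
python3 st.py
```

```text
7.67 [ 0.4471 -0.0646  0.2237] [-1.   0.1 -1.8] [ 0.023 -0.026 -0.029] 0.27564003027532874
```

Free again. Continue down to meet the candle.

Call:
move_arm --plan '[0,0,-0.02,0,0,0,0,0,-0.04,0,0,0,0,0,-0.06,0,0,0,0,0,-0.08,0,0,0,0,0,-0.08,0,0,0]'

```text
time_s: 8.3
eef_pos: [0.4475, -0.0646, 0.2204]
eef_rot: [0.0, 0.99, 0.141, 0.0]
wrist_force: [0.3, 1.1, 3.0]
opening: 0.278
grasp_force: 59.9
```

Call:
move_arm --plan '[0,0.004,-0.01,0,0,0,0,0.004,-0.02,0,0,0,0,0.004,-0.02,0,0,0]'

```text
time_s: 8.68
eef_pos: [0.4477, -0.0646, 0.2197]
eef_rot: [0.0, 0.99, 0.141, 0.001]
wrist_force: [-0.6, 1.2, 5.7]
opening: 0.278
grasp_force: 60.2
```

```bash
python3 st.py
```

```text
8.68 [ 0.4477 -0.0646  0.2197] [-0.6  1.2  5.7] [ 0.062  0.129 -0.013] 0.2782818867835818
```

Call:
move_arm --plan '[0,0,-0.01,0,0,0,0,0,-0.02,0,0,0,0,0,-0.03,0,0,0]'

```text
time_s: 9.05
eef_pos: [0.448, -0.0646, 0.2186]
eef_rot: [0.001, 0.99, 0.141, 0.001]
wrist_force: [0.4, 1.0, 7.7]
opening: 0.281
grasp_force: 60.5
```

Call:
move_arm --plan '[0,0,-0.01,0,0,0,0,0,-0.02,0,0,0,0,0,-0.03,0,0,0]'

```text
time_s: 9.43
eef_pos: [0.4481, -0.0647, 0.2172]
eef_rot: [0.001, 0.99, 0.141, 0.001]
wrist_force: [-0.8, 0.1, 7.9]
opening: 0.279
grasp_force: 60.5
```

```bash
python3 st.py
```

```text
9.43 [ 0.4481 -0.0647  0.2172] [-0.8  0.1  7.9] [ 0.224  0.148 -0.003] 0.2785424582694744
```

Force has levelled at about 10 N: the candle is sliding. Press on steadily.

Call:
move_arm --plan '[0,0,-0.01,0,0,0,0,0,-0.02,0,0,0,0,0,-0.03,0,0,0,0,0,-0.04,0,0,0,0,0,-0.05,0,0,0,0,0,-0.06,0,0,0,0,0,-0.07,0,0,0,0,0,-0.08,0,0,0]'

```text
time_s: 10.42
eef_pos: [0.4482, -0.0647, 0.2134]
eef_rot: [0.001, 0.99, 0.141, 0.001]
wrist_force: [0.0, 0.2, 9.9]
opening: 0.276
grasp_force: 60.6
```

Call:
move_arm --plan '[0,0,-0.016,0,0,0,0,0,-0.032,0,0,0,0,0,-0.048,0,0,0,0,0,-0.064,0,0,0,0,0,-0.08,0,0,0,0,0,-0.096,0,0,0,0,0,-0.112,0,0,0,0,0,-0.128,0,0,0]'

```text
time_s: 11.42
eef_pos: [0.4485, -0.0647, 0.2074]
eef_rot: [0.001, 0.99, 0.141, 0.002]
wrist_force: [-0.8, 1.3, 11.9]
opening: 0.276
grasp_force: 60.9
```

```bash
python3 st.py
```

```text
11.43 [ 0.4485 -0.0647  0.2074] [-0.8  1.3 11.9] [ 0.349  0.28  -0.007] 0.2762089661139985
```

Call:
move_arm --plan '[0,0,-0.016,0,0,0,0,0,-0.032,0,0,0,0,0,-0.048,0,0,0,0,0,-0.064,0,0,0,0,0,-0.08,0,0,0]'

```text
time_s: 12.05
eef_pos: [0.4486, -0.0647, 0.2036]
eef_rot: [0.001, 0.99, 0.141, 0.002]
wrist_force: [-2.3, 1.7, 12.5]
opening: 0.283
grasp_force: 61.0
```

```bash
python3 st.py
```

```text
12.05 [ 0.4486 -0.0647  0.2036] [-2.3  1.7 12.5] [0.354 0.36  0.009] 0.28286632983285936
```

Call:
move_arm --plan '[-0.008,0.004,-0.016,0,0,0,-0.012,0.006,-0.032,0,0,0,-0.012,0.006,-0.048,0,0,0,-0.012,0.006,-0.064,0,0,0,-0.012,0.006,-0.08,0,0,0,-0.012,0.006,-0.096,0,0,0,-0.012,0.006,-0.112,0,0,0]'

```text
time_s: 12.92
eef_pos: [0.4481, -0.0646, 0.198]
eef_rot: [0.001, 0.99, 0.141, 0.002]
wrist_force: [-0.3, 2.0, 13.2]
opening: 0.277
grasp_force: 61.0
```

```bash
python3 st.py
```

```text
12.93 [ 0.4481 -0.0646  0.198 ] [-0.3  2.  13.2] [ 0.293  0.177 -0.024] 0.2773055134159777
```

Call:
move_arm --plan '[0,0.008,-0.016,0,0,0,0,0.008,-0.032,0,0,0,0,0.008,-0.048,0,0,0,0,0.008,-0.064,0,0,0,0,0.008,-0.08,0,0,0,0,0.008,-0.096,0,0,0,0,0.008,-0.112,0,0,0,0,0.008,-0.128,0,0,0]'

```text
time_s: 13.92
eef_pos: [0.4482, -0.0643, 0.1916]
eef_rot: [0.001, 0.99, 0.141, 0.002]
wrist_force: [-1.2, 0.9, 12.5]
opening: 0.277
grasp_force: 60.9
```

```bash
python3 st.py
```

```text
13.93 [ 0.4482 -0.0643  0.1916] [-1.2  0.9 12.5] [ 0.149  0.228 -0.032] 0.27701724914283093
```

Call:
move_arm --plan '[-0.006,0.004,-0.016,0,0,0,-0.006,0.004,-0.032,0,0,0,-0.006,0.004,-0.048,0,0,0,-0.006,0.004,-0.064,0,0,0,-0.006,0.004,-0.08,0,0,0,-0.006,0.004,-0.096,0,0,0,-0.006,0.004,-0.112,0,0,0,-0.006,0.004,-0.128,0,0,0]'

```text
time_s: 14.92
eef_pos: [0.448, -0.0642, 0.1852]
eef_rot: [0.001, 0.99, 0.141, 0.002]
wrist_force: [-0.3, 0.6, 12.9]
opening: 0.278
grasp_force: 60.9
```

Call:
move_arm --plan '[0,0,-0.016,0,0,0,0,0,-0.032,0,0,0,0,0,-0.048,0,0,0,0,0,-0.064,0,0,0,0,0,-0.08,0,0,0,0,0,-0.096,0,0,0,0,0,-0.112,0,0,0,0,0,-0.128,0,0,0]'

```text
time_s: 15.92
eef_pos: [0.448, -0.0642, 0.1788]
eef_rot: [0.001, 0.99, 0.141, 0.002]
wrist_force: [-0.5, 0.2, 11.5]
opening: 0.275
grasp_force: 60.9
```

Call:
move_arm --plan '[0,0,-0.016,0,0,0,0,0,-0.032,0,0,0,0,0,-0.048,0,0,0,0,0,-0.064,0,0,0,0,0,-0.08,0,0,0,0,0,-0.096,0,0,0]'

```text
time_s: 16.68
eef_pos: [0.4479, -0.0643, 0.1738]
eef_rot: [0.001, 0.99, 0.141, 0.002]
wrist_force: [-0.0, 0.5, 10.0]
opening: 0.279
grasp_force: 60.7
```

Call:
move_arm --plan '[0,0,-0.016,0,0,0,0,0,-0.032,0,0,0,0,0,-0.048,0,0,0,0,0,-0.064,0,0,0,0,0,-0.08,0,0,0,0,0,-0.096,0,0,0]'

```text
time_s: 17.42
eef_pos: [0.4461, -0.0634, 0.1668]
eef_rot: [-0.0, 0.99, 0.141, -0.0]
wrist_force: [0.2, 0.4, 0.0]
opening: 0.28
grasp_force: 59.4
```

Force vanished: the candle has let go. Hold briefly, then withdraw with a picture of the stand.

Call:
move_arm --plan '[0,0,0,0,0,0,0,0,0.1,0,0,0,0,0,0.3,0,0,0,0,0,0.5,0,0,0,0,0,0.8,0,0,0,0,0,1.1,0,0,0,0,0,1.5,0,0,0,0,0,1.9,0,0,0,0,0,1.9,0,0,0]'

```text
time_s: 18.55
eef_pos: [0.4474, -0.064, 0.2644]
eef_rot: [0.001, 0.99, 0.141, 0.002]
wrist_force: [0.3, 0.2, -2.0]
opening: 0.28
grasp_force: 59.4
```

```bash
python3 - <<'E'
from h import *
b=cam("scene"); a=cam("top")
def cr(c,x0,y0,w,h,s): return cv2.resize(c["pixels"][y0:y0+h,x0:x0+w,::-1],None,fx=s,fy=s,interpolation=cv2.INTER_CUBIC)
cv2.imwrite("pics/d1.png",np.hstack([cr(b,250,130,100,130,4),cr(a,240,170,100,130,4)]))
E
python3 st.py
```

```text
18.65 [ 0.4462 -0.0634  0.262 ] [-0.7 -1.1 -1.6] [0.056 0.017 0.022] 0.28573240612838613
```

View pics/d1.png

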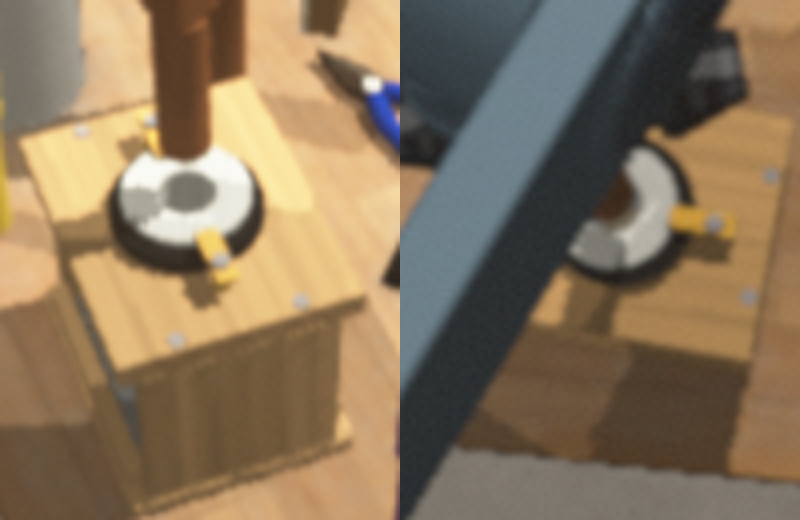

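The scene crop shows the bore (≈(297,177)) grey and empty: the candle is out. Carrying the rod back to the hole.

Call:
move_arm --plan '[-0.1,-0.6,0.1,0,0,0,-0.35,-1.6,0.1,0,0,0,-0.6,-2.6,0.1,0,0,0,-0.8,-3.5,0,0,0,0,-0.88,-4.13,-0.3,0,0,0,-0.88,-4.13,-1.0,0,0,0,-0.88,-4.13,-1.7,0,0,0,-0.88,-4.13,-2.05,0,0,0,-0.88,-4.13,-2.05,0,0,0]'

```text
time_s: 19.77
eef_pos: [0.4015, -0.269, 0.1581]
eef_rot: [-0.001, 0.99, 0.141, -0.001]
wrist_force: [-0.7, -0.3, -1.0]
opening: 0.279
grasp_force: 59.4
```

```bash
python3 st.py; python3 - <<'E'
from h import *
b=cam("scene")
x0,y0=270,220
cv2.imwrite("pics/e1.png",cv2.resize(b["pixels"][y0:y0+110,x0:x0+110,::-1],None,fx=5,fy=5,interpolation=cv2.INTER_CUBIC))
E
```

```text
19.77 [ 0.4015 -0.269   0.1581] [-0.7 -0.3 -1. ] [-0.019 -0.045 -0.039] 0.278965461971827
```

View pics/e1.png

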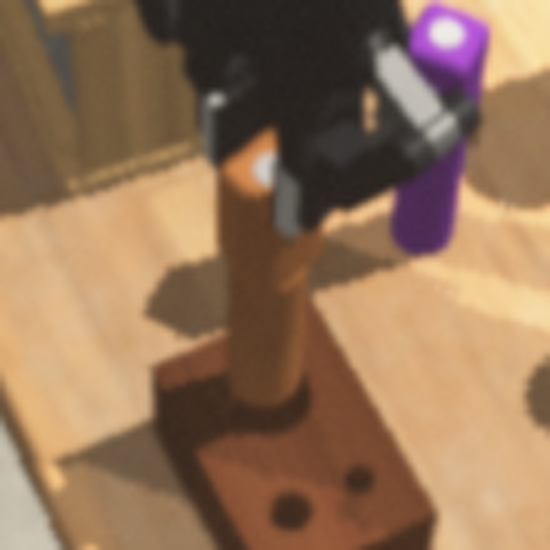

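Rod hovers over the hole with about 1 mm of leftward offset (tip centre 265 vs hole 271 in crop). Nudge +x and feel down.

Call:
move_arm --plan '[0.02,0,-0.1,0,0,0,0.02,0,-0.2,0,0,0,0.02,0,-0.23,0,0,0,0.02,0,-0.26,0,0,0,0.02,0,-0.29,0,0,0,0.02,0,-0.32,0,0,0,0.02,0,-0.35,0,0,0,0.02,0,-0.35,0,0,0]'

```text
time_s: 20.82
eef_pos: [0.4032, -0.2699, 0.1419]
eef_rot: [-0.0, 0.99, 0.141, -0.0]
wrist_force: [-0.1, -0.2, -1.0]
opening: 0.282
grasp_force: 59.5
```

```bash
python3 st.py
```

```text
20.82 [ 0.4032 -0.2699  0.1419] [-0.1 -0.2 -1. ] [ 0.038  0.02  -0.001] 0.28165359958975583
```

In without force. Go down.

Call:
move_arm --plan '[0,0,-0.08,0,0,0,0,0,-0.16,0,0,0,0,0,-0.26,0,0,0,0,0,-0.36,0,0,0,0,0,-0.46,0,0,0,0,0,-0.56,0,0,0,0,0,-0.64,0,0,0,0,0,-0.7,0,0,0,0,0,-0.7,0,0,0]'

```text
time_s: 21.95
eef_pos: [0.4032, -0.2699, 0.1069]
eef_rot: [-0.0, 0.99, 0.141, -0.0]
wrist_force: [0.5, 0.2, -1.3]
opening: 0.282
grasp_force: 59.5
```

```bash
python3 st.py
```

```text
21.95 [ 0.4032 -0.2699  0.1069] [ 0.5  0.2 -1.3] [-0.006  0.006  0.026] 0.28221910110917087
```

Call:
move_arm --plan '[0,0,-0.02,0,0,0,0,0,-0.04,0,0,0,0,0,-0.06,0,0,0,0,0,-0.06,0,0,0]'

```text
time_s: 22.45
eef_pos: [0.4032, -0.2699, 0.104]
eef_rot: [-0.0, 0.99, 0.141, -0.0]
wrist_force: [0.1, -0.2, -0.8]
opening: 0.281
grasp_force: 59.5
```

Call:
move_arm --plan '[0,0,0,0,0,0,0,0,0,0,0,0,0,0,0,0,0,0,0,0,0,0,0,0,0,0,0,0,0,0,0,0,0,0,0,0,0,0,0,0,0,0]' --grip 85

```text
time_s: 23.32
eef_pos: [0.4033, -0.27, 0.1041]
eef_rot: [-0.0, 0.99, 0.141, 0.0]
wrist_force: [0.0, -0.1, 0.3]
opening: 0.996
grasp_force: 0.0
```

Call:
move_arm --plan '[0,0,0.3,0,0,0,0,0,1.0,0,0,0,0,0,2.0,0,0,0,0,0,2.6,0,0,0,-0.8,-0.8,2.8,0,0,0,-1.7,-1.7,2.8,0,0,0,-2.4,-2.4,2.8,0,0,0,-2.4,-2.4,2.8,0,0,0,-2.4,-2.4,2.8,0,0,0]'

```text
time_s: 24.45
eef_pos: [0.2835, -0.3898, 0.2447]
eef_rot: [0.0, 0.99, 0.141, 0.0]
wrist_force: [0.3, 0.3, 0.2]
opening: 0.997
grasp_force: 0.0
```

```bash
python3 st.py; python3 - <<'E'
from h import *
b=cam("scene"); a=cam("top")
def cr(c,x0,y0,w,h,s): return cv2.resize(c["pixels"][y0:y0+h,x0:x0+w,::-1],None,fx=s,fy=s,interpolation=cv2.INTER_CUBIC)
cv2.imwrite("pics/f1.png",np.hstack([cr(b,230,130,220,220,2),cr(a,250,160,120,147,3)[:440]]))
E
```

```text
24.45 [ 0.2835 -0.3898  0.2447] [0.3 0.3 0.2] [-0.025  0.026  0.012] 0.9967532628345498
```

View pics/f1.png

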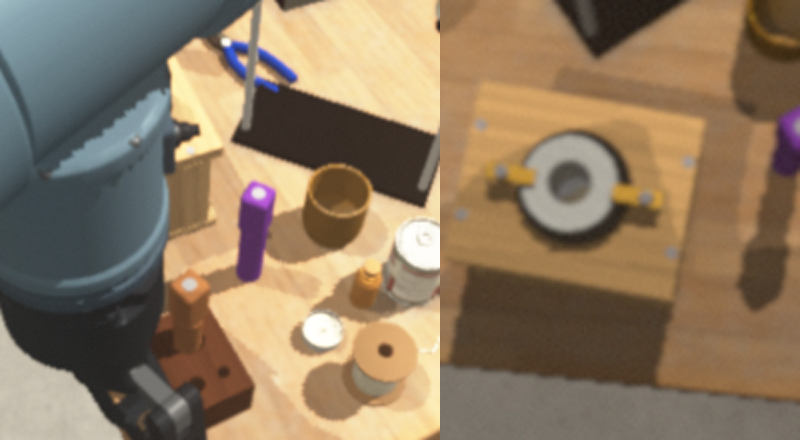

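The last picture shows the rod upright in the block (scene ~(325,280)) with the gripper clear, the bore empty in the top view (~(293,220)), and the bystanders in place. Handing in.

```bash
python3 -c "
from bench import ctrl
print(ctrl.hand_in())"
```

```text
the job is handed in; nothing more can be done
None
```

I handed the job in at about 24.5 s; no verdict came back. The candle let go with the push peaking at about 15 N and the bore is empty, but I did not see the candle on the felt. The rod stands back in its block with the gripper clear, and nothing else was touched. I viewed 11 pictures, one over the limit of 10.

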